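Put the tape measure away in the roll-top box

ROBOT

A 6-joint arm with a two-finger parallel gripper is mounted at the origin on the work surface. World frame = base frame: x ahead of the robot, y to its left, z up, the work surface at z = 0. Lengths are in m, angles in degrees, forces in N, time in s.
With the tool pointing down it reaches from about 0.3 to 0.75 m from the base axis. Payload 8.5 kg.
Tool frame: the origin (TCP) lies between the finger pads; the fingertips stand 17 mm ahead of it and the grasp point (between the pads) lies 2 mm behind it; z points along the fingers, y is the direction in which the jaws open and shut (so a half turn about z gives the same grasp; the last joint's range is limited). The gripper opens to 85 mm and grips with 20 to 120 N. Pads are 22 mm wide; open, the fingers measure 114 mm over their backs; the gripper's body (76 mm by 85 mm) begins 54 mm behind the grasp point. The pads swing forward as they close: fully open they stand 13 mm farther back than shut.
Start: joints at [-82.81, 21.807, 74.336, -0, 83.858, -12.336], TCP at [0.184, -0.518, 0.248] pointing down, gripper open.
Joint ranges: [-178.18, 178.18], [-50.72, 133.34], [12.68, 142.11], [-81.47, 261.47], [9.98, 163.14], [-165.26, 165.26]. Speed limits (degrees/s): [136.94, 136.94, 180, 180, 180, 180].

INTERFACE

Orientations are given as a 3x3 rotation matrix whose columns are the frame's x, y, z axes.
In Python, from rig import readout, eyes, env gives the robot as it stands.
- The arm moves only by the tool arm_command, never from a script. Its argument "rows" is text: rows parted by semicolons, each of 7 numbers parted by spaces: the closure, from 0 (fully open) to 1 (shut), then the shift along the tool's x, y, z in mm, then the turn, a rotation vector about the tool's x, y, z in degrees. In form: grip dx dy dz rx ry rz; .... A call has 1 to 5 rows; each row shifts and turns the commanded pose from where the row before left it, along the tool's axes as they then stand; what a row does not reach is not made up. A row lasts 1/12 s, in which the tool goes at most 41.7 mm and 7.16 degrees, less where a joint would pass 70% of its speed; a pose out of reach is approached as far as the arm can. A call with a gripper value outside its range is refused whole. The fingers move at their own pace and stop on an object; "squeeze" is the grip in N (left out, the last holds). Time passes only in rows, so rows that do not move let the fingers close. It gives the time, the measured TCP pose, the force and the opening at its end, in the units of the state.
- readout.observe(): the state, without advancing time (a new reading comes with each control period).
- eyes.get_image(name): name is "side" or "top"; returns the picture (480x640x3 uint8, red, green, blue); there is no depth.
- eyes.camera_model(name): a dict with "mtx" (3x3 intrinsics, pixels), "k1" (the pictures are not rectified: a ray, as slopes to the right and down, at radius r is drawn at 1 + k1 r^2 times it, then the intrinsics apply), "view" (4x4, takes a point from world to camera coordinates). Camera axes: x right, y up, looking along -z (the intrinsics and any distortion apply to the point x, -y, -z); pixel columns grow to the right and rows downward; lengths in m; the calibration is good to about 2 mm. A picture is of the moment at which its call begins. camera_model takes no time and is no camera call.
- env.close_job(): hands the job in, once; it reports no verdict.
The state is a dict: "time_s": time; "q": joint angles; "qvel": joint speeds; "joint_efforts": joint torques, N m; "position": TCP position; "tool_rot": TCP orientation; "ft_force": force on the tool from outside, world axes, zero at the start; "wrist_torque": the same for the moment, N m; "grip_width": finger opening in m.
Only numpy, scipy, OpenCV 4.12 (cv2) and the standard library are available. Lean on these libraries where they do the work, as an engineer would, in place of code of your own. Each camera call takes 0.05 s, during which the arm holds its last target. There are 200 camera calls.

TASK

Put the yellow tape measure away: stand it upright on the clear front part of the floor of the open roll-top box and let go of it. Then roll the box's slatted cover forward and down along its track until it is fully shut.

Things in the scene. Friction and masses are not known exactly. Their poses are not given: they have to be found in the camera images.
- tape_mid (a point): Centre (31 mm above its underside) of the yellow tape measure with black discs on its sides: 250 g, loose, standing upright. Case 66 mm long (x), 38 mm thick (y), 62 mm tall (z); a steel hook sticks out 5 mm low at its +x end. Grip it across the 38 mm, flat sides at +y and -y. A like one with a red case is a bystander.
- box: Fixed grey roll-top box, 252 mm deep (x), 364 wide (y), 188 high. Origin: centre of its underside; front to its -x. Floor at z = 12 mm, inside faces at x = -112 (front wall, 62 high) and y = -170 and 170. Floor clear from x = -112 to 35; cases 52 high stand behind. Cover open: free from above for x = -112 to -10. Cover's track: a circle about the line x = 0, z = 62, along y.
- cover (a joint): Slatted wooden cover on its track, a curved sheet of 113 mm inner and 120 mm outer radius. In rad: 0 = fully shut, front edge on the front wall; 1.85 = fully open, rolled to the back; starts open. It stays where it is left; 1 to 6 N at the handle moves it either way, and it has stops at both ends.
- cover_grip (a point): Centre of the cover's handle: aluminium bar, 18 mm thick, 40 mm long along the box's y, on a 14 mm wide stem at mid-width, 40 mm off the slats. At cover value q it is in the box frame at x = -160 cos(q + 0.14), y = 0, z = 62 + 160 sin(q + 0.14) mm. Gripped from above by its two flat ends (closing along the box's y) it turns between the fingers, so the hand need not tilt.
Not all that is in view belongs to the job. Of the things that look like the part that bears tape_mid, the smallest one is meant.

How it is judged:
By the outcome, as a careful person would: the job done as asked, in the order asked, and still so for the second after the job is handed in, with the robot touching nothing.
It also fails if it takes over 69 s, if anything falls off the work surface, if the arm or the gripper's body presses on something with over 40 N, if the wrist force passes 120 N, or if a joint passes its speed limit or range.

## Working session

There is one attempt and no reset: what is moved stays moved. The work goes in short steps, Python scripts to look and compute and a tool call to move; the robot and the scene stay as the last step left them, time stands still between calls to the robot, and variables do not carry over. Pictures are saved under pics/ and viewed, about 8 in all and at most 12, crops included, and the job is handed in when it is done.

Besides the shell and the picture viewer there is one more tool, called after "Emit:" as name(argument=value, ...) on one line, values as JSON. arm_command: Moves the arm, as the interface text tells. Its arguments: {"type":"object","properties":{"rows":{"type":"string"},"squeeze":{"type":"number"}},"required":["rows"]}

```bash
mkdir -p pics
cat > h.py <<'E'
import numpy as np, cv2
from rig import readout, eyes, env
def snap(n,f):
    im=eyes.get_image(n); cv2.imwrite('pics/'+f,im[:,:,::-1]); return im
def ray(n,u,v):
    m=eyes.camera_model(n); K=np.array(m['mtx']); V=np.array(m['view'])
    d=np.linalg.solve(K,[u,v,1.])[:2]; s=d.copy()
    for _ in range(30): s=d/(1+m['k1']*(s@s))
    R=V[:3,:3]; return -R.T@V[:3,3], R.T@np.array([s[0],-s[1],-1.])
def onz(n,u,v,z):
    o,d=ray(n,u,v); return o+d*(z-o[2])/d[2]
def proj(n,p):
    m=eyes.camera_model(n); K=np.array(m['mtx']); V=np.array(m['view'])
    c=V[:3,:3]@np.array(p)+V[:3,3]; s=np.array([c[0],-c[1]])/-c[2]
    s=s*(1+m['k1']*(s@s)); return (K@[s[0],s[1],1])[:2]
E
python3 - <<'E'
from h import *
snap('top','t0.png'); snap('side','s0.png')
print(readout.observe())
for n in('top','side'):
    o,d=ray(n,320,240); print(n,o,d)
E
```

```text
{'time_s': 0.1, 'q': array([-8.28108151e+01,  2.18383564e+01,  7.43788745e+01, -7.50434481e-04,
        8.38586739e+01, -1.23370079e+01]), 'qvel': array([ 1.30277606e-02, -1.75425893e-01,  7.97373717e-05, -1.06046176e-01,
       -3.47780193e-02,  5.35200807e-02]), 'joint_efforts': array([ 4.37602401e-03, -4.49225378e+01, -2.31657547e+01, -1.71918618e-04,
        3.65116051e-03, -3.20622782e-06]), 'position': array([ 0.1837839 , -0.51813244,  0.24777106]), 'tool_rot': array([[ 9.42488346e-01,  3.34238966e-01, -1.78711897e-04],
       [ 3.34238905e-01, -9.42487470e-01,  1.31274344e-03],
       [ 2.70336287e-04, -1.29697786e-03, -9.99999122e-01]]), 'ft_force': array([0.22747865, 0.17109066, 0.2060849 ]), 'wrist_torque': array([-0.05495098, -0.03547249, -0.00234813]), 'grip_width': 0.08526137091639083}
top [ 0.37094445 -0.11323852  0.98235363] [ 0.1197931  -0.00173541 -0.99287163]
side [-0.04725016  0.30520674  0.75241654] [ 0.52421405 -0.42670515 -0.73707463]
```

View pics/t0.png

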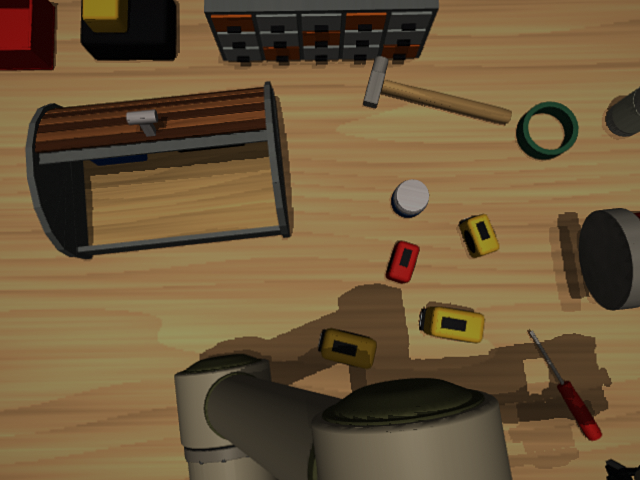

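View pics/s0.png

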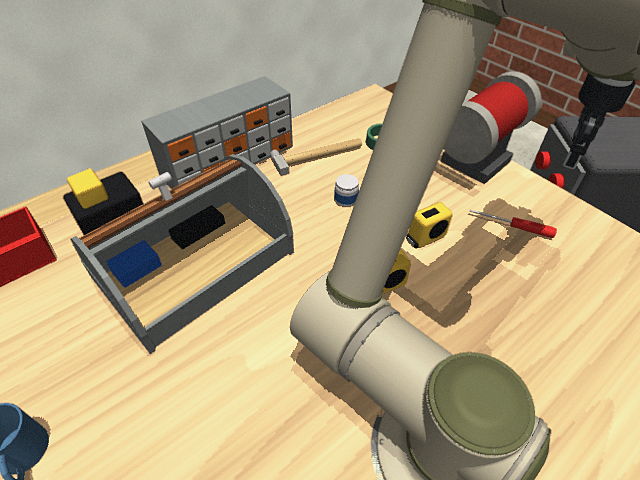

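The top view shows three yellow tapes, at (348,348), (455,324) and (480,235), plus a red bystander at (403,262). The box is at about (165,170) with its cover open and the handle at (143,118). Next I'll measure the tapes' sizes and the box pose.

Run:
```python
from h import *
im=cv2.imread('pics/t0.png'); hsv=cv2.cvtColor(im,cv2.COLOR_BGR2HSV)
m=cv2.inRange(hsv,(22,170,60),(34,255,255)); m[:190]=0
m=cv2.morphologyEx(m,cv2.MORPH_CLOSE,np.ones((13,13)))
for c in cv2.findContours(m,0,2)[0]:
    if cv2.contourArea(c)<200: continue
    r=cv2.minAreaRect(c); b=cv2.boxPoints(r)
    P=np.array([onz('top',*p,.062) for p in b])
    e=P[1]-P[0]; f=P[2]-P[1]
    print(np.round(r[0]),cv2.contourArea(c),'mm',np.linalg.norm(e)*1e3,np.linalg.norm(f)*1e3,'c',P.mean(0),'ang',np.degrees(np.arctan2(e[1],e[0])),np.degrees(np.arctan2(f[1],f[0])))
big=cv2.resize(im[190:380,300:520],None,fx=3,fy=3,interpolation=cv2.INTER_CUBIC)
box=cv2.resize(im[70:265,20:300],None,fx=2.8,fy=2.8,interpolation=cv2.INTER_CUBIC)
cv2.imwrite('pics/c1.png',big); cv2.imwrite('pics/c2.png',box)
```

```text
[458. 325.] 1051.0 mm 39.59179939230986 76.30275114134713 c [ 0.34016932 -0.33826057  0.062     ] ang -11.137104826647317 -99.55680985017368
[484. 234.] 571.0 mm 31.378850743833702 58.002983816761066 c [ 0.48952051 -0.38669641  0.062     ] ang -68.73608628993763 -160.88075951304884
```

View pics/c1.png

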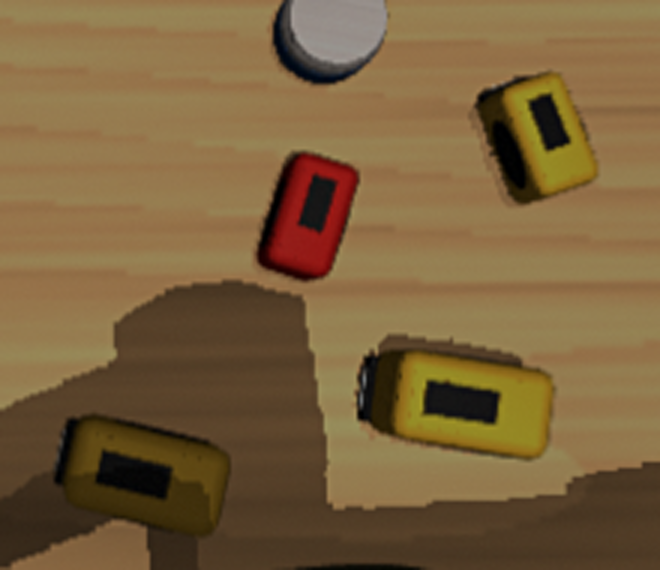

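View pics/c2.png

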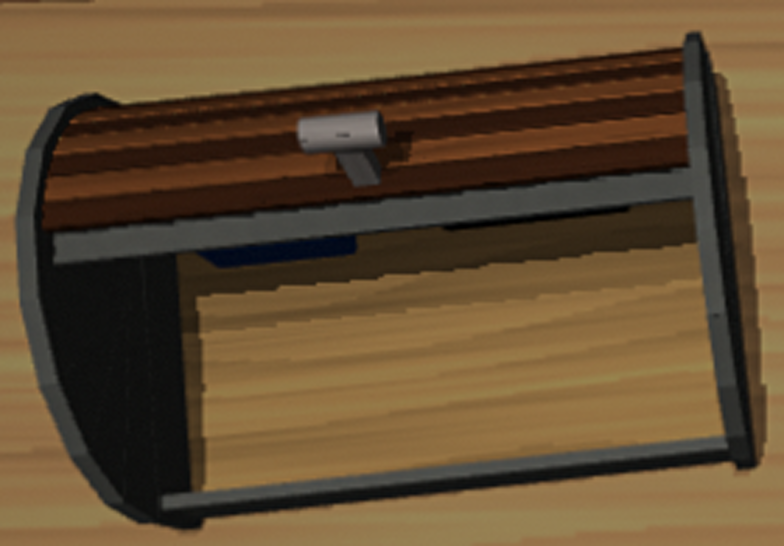

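The candidates are yellow at (348,348), (455,324) and (482,234), and red at (403,262). The one at (482,234) is the smallest, at about 60x35 mm seen against 76 mm for the others. It is the size of the red bystander, so it fits the 66x38 case and the enlarged crop confirms it. Next is the box pose.

Run:
```python
from h import *
g=lambda u,v:(u/2.8+20-.3,v/2.8+70-.3)
L=onz('top',*g(163,502),.062);R=onz('top',*g(729,443),.062)
d=(L-R);yaw=np.arctan2(d[1],d[0])-np.pi/2
print('wall len',np.linalg.norm(d),'yaw',np.degrees(yaw),L,R)
ex=np.array([np.cos(yaw),np.sin(yaw),0]);ey=np.array([-ex[1],ex[0],0])
B=(L+R)/2+.119*ex; B[2]=0; print('box',B)
q=1.85+.14
hd=onz('top',*g(341,131),.062+.16*np.sin(q)); print('box from handle',hd-ex*(-.16*np.cos(q)))
w=lambda x,y,z:B+ex*x+ey*y+[0,0,z]
print('side px predict: handle',proj('side',w(-.16*np.cos(q),0,.062+.16*np.sin(q))),'front wall corners',proj('side',w(-.119,.17,.062)),proj('side',w(-.119,-.17,.062)), 'outer bottom', proj('side',w(-.126,.182,0)))
# tape
c=(548/3+300-.3,133/3+190-.3)
print('tape',onz('top',*c,.062),'label',onz('top',549/3+300,122/3+190,.062))
im=cv2.imread('pics/t0.png')
for u,v in[(505,88),(561,72),(597,165),(525,203)]:print(onz('top',u/3+300-.3,v/3+190-.3,.06))
```

```text
wall len 0.3367652033830392 yaw 5.415212474801172 [0.4712719  0.28694835 0.062     ] [ 0.50305332 -0.04831385  0.062     ]
box [0.6056315  0.13054759 0.        ]
box from handle [0.58062438 0.13330936 0.20814614]
side px predict: handle [154.54997028 176.72769704] front wall corners [144.54408364 329.25753318] [286.63475468 233.64328317] outer bottom [150.19108747 352.82501911]
tape [ 0.48901849 -0.38434588  0.062     ] label [ 0.4946417  -0.38562871  0.062     ]
[ 0.5147805  -0.36228123  0.06      ]
[ 0.52340744 -0.39355399  0.06      ]
[ 0.47114288 -0.41101063  0.06      ]
[ 0.45046901 -0.37066741  0.06      ]
```

Run:
```python
from h import *
o1,d1=ray('top',341/2.8+20-.3,131/2.8+70-.3);o2,d2=ray('side',161,181.)
A=np.c_[d1,-d2];s=np.linalg.lstsq(A,o2-o1,rcond=None)[0]
p,q=o1+d1*s[0],o2+d2*s[1];m=(p+q)/2;print(p,q)
yaw=np.radians(5.4);ex=np.array([np.cos(yaw),np.sin(yaw)]);ey=np.array([-ex[1],ex[0]])
r=m[:2]-[.6056,.1305];x=r@ex;print('box frame',x,r@ey,m[2],'radius',np.hypot(x,m[2]-.062),'q',np.arctan2(m[2]-.062,-x)-.14)
a=cv2.imread('pics/s0.png')[130:260,60:300]; b=cv2.imread('pics/s0.png')[180:300,380:480]
cv2.imwrite('pics/c3.png',cv2.resize(a,None,fx=3.2,fy=3.2,interpolation=cv2.INTER_CUBIC))
```

```text
[0.64246502 0.13669939 0.21659008] [0.64111223 0.13475077 0.2154744 ]
box frame 0.03651974402502075 0.001796239340015464 0.2160322366515986 radius 0.15830231088505028 q 1.663589464983461
```

Emit:
arm_command(rows="0 41 0 0 0 0 0;0 41 0 0 0 0 0;0 41 0 0 0 0 0;0 41 0 0 0 0 0;0 41 0 0 0 0 0")

```text
time_s: 0.52
position: [0.3786, -0.4488, 0.2481]
tool_rot: [[0.943, 0.334, -0.0], [0.334, -0.943, 0.001], [-0.0, -0.001, -1.0]]
ft_force: [-0.5, -0.8, -0.5]
grip_width: 0.0854
```

View pics/c3.png

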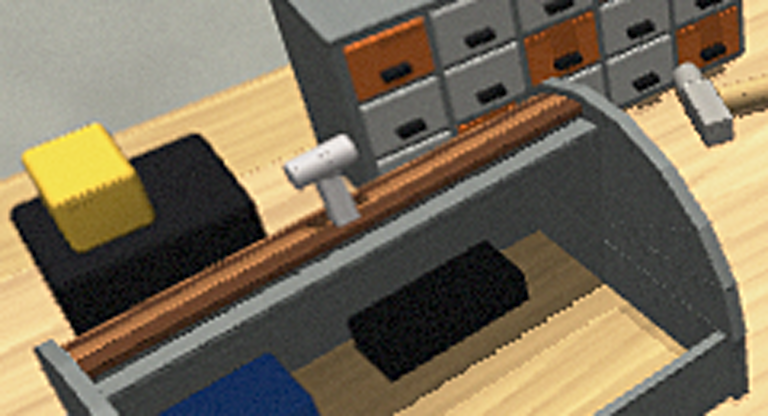

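The crop shows the cover rolled back with its handle bar centre at about (161,181) in the full side image. Triangulating gives q≈1.66. I'm moving over the tape now.

Emit:
arm_command(rows="0 40 -8 0 0 0 0;0 40 -8 0 0 0 0;0 40 -8 0 0 0 0;0 7 0 39 0 0 0;0 0 0 39 0 0 0")

```text
time_s: 0.93
position: [0.4916, -0.3833, 0.1706]
tool_rot: [[0.941, 0.338, 0.004], [0.338, -0.941, -0.003], [0.002, 0.004, -1.0]]
ft_force: [1.1, -2.5, -1.5]
grip_width: 0.0853
```

Run:
```python
from h import *
print(readout.observe()['position'])
t=snap('top','t1.png')[150:330,390:570]; s=snap('side','s1.png')[150:330,370:550]
cv2.imwrite('pics/c4.png',cv2.resize(np.hstack([t,s])[:,:,::-1],None,fx=2.2,fy=2.2,interpolation=cv2.INTER_CUBIC))
```

```text
[ 0.49164275 -0.38327686  0.17060249]
```

View pics/c4.png

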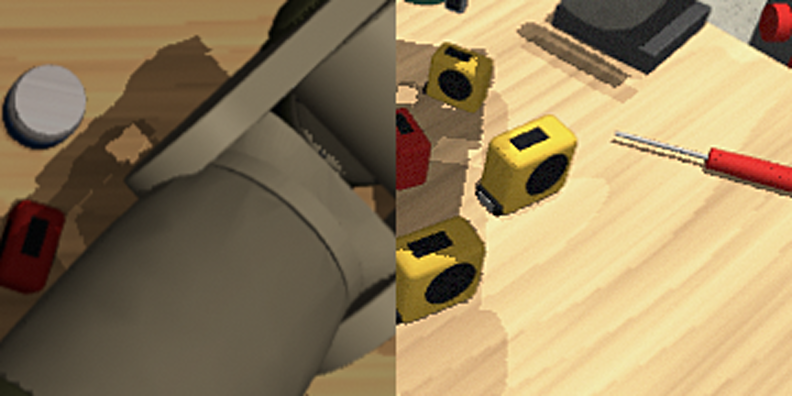

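The side view shows the small tape at about (400,184), with the gripper above the crop. Next I check that against the prediction and see the side picture nearer.

Run:
```python
from h import *
print(proj('side',[.49,-.384,.031]),proj('side',[.49,-.384,.062]),proj('side',[.4916,-.3833,.17]))
im=cv2.imread('pics/s1.png');hsv=cv2.cvtColor(im,cv2.COLOR_BGR2HSV)
m=cv2.inRange(hsv,(22,150,50),(34,255,255));m[:, :370]=0;m[205:]=0;m[:,415:]=0
m=cv2.morphologyEx(m,cv2.MORPH_CLOSE,np.ones((15,15)))
for c in cv2.findContours(m,0,2)[0]:
  if cv2.contourArea(c)>80: print(cv2.boundingRect(c))
for l in(0,180):
  ex=np.array([.94,.338]);ey=np.array([-.338,.94]);P=[proj('side',[*(np.array([.49,-.384])+a*.033*ex+b*.019*ey),z]) for a in(-1,1) for b in(-1,1) for z in(0,.062)]
print(np.min(P,0),np.max(P,0))
```

```text
[397.78258304 184.95638259] [399.43990423 175.34771107] [405.04426196 138.36308798]
(384, 170, 30, 31)
[381.40597875 166.91208731] [414.83017789 203.01771227]
```

Emit:
arm_command(rows="0 -1 0 38 0 0 0;0 0 0 38 0 0 0;0 0 0 38 0 0 0;0 0 0 22 0 0 0;0 0 0 0 0 0 0")

```text
time_s: 1.45
position: [0.4863, -0.3846, 0.0315]
tool_rot: [[0.943, 0.333, -0.004], [0.333, -0.943, 0.005], [-0.002, -0.006, -1.0]]
ft_force: [-0.4, -0.2, 0.2]
grip_width: 0.0852
```

Emit:
arm_command(rows="0.7 0 0 0 0 0 0;1 0 0 0 0 0 0;1 0 0 0 0 0 0;1 0 0 0 0 0 0;1 0 0 0 0 0 0", squeeze=40)

```text
time_s: 1.87
position: [0.4884, -0.386, 0.0366]
tool_rot: [[0.943, 0.334, 0.002], [0.334, -0.943, -0.003], [0.001, 0.004, -1.0]]
ft_force: [-0.0, 0.7, 6.7]
grip_width: 0.0377
```

Emit:
arm_command(rows="1 0 0 0 0 0 0;1 0 0 0 0 0 0;1 0 0 0 0 0 0;1 0 0 0 0 0 0;1 0 0 0 0 0 0")

```text
time_s: 2.28
position: [0.4884, -0.386, 0.0366]
tool_rot: [[0.942, 0.334, 0.002], [0.334, -0.942, -0.003], [0.001, 0.004, -1.0]]
ft_force: [0.2, -1.0, 6.5]
grip_width: 0.0373
```

Emit:
arm_command(rows="1 0 0 -20 0 0 0;1 0 0 -40 0 0 0;1 0 0 -40 0 0 0;1 0 0 -40 0 0 7;1 0 0 -40 0 0 7", squeeze=60)

```text
time_s: 2.7
position: [0.4874, -0.3846, 0.217]
tool_rot: [[0.996, 0.091, 0.0], [0.091, -0.996, -0.0], [0.0, 0.0, -1.0]]
ft_force: [1.4, 0.1, -3.0]
grip_width: 0.0376
```

Emit:
arm_command(rows="1 0 0 -40 0 0 0;1 10 -30 0 0 0 0;1 10 -30 0 0 0 0;1 10 -30 0 0 0 0;1 10 -30 0 0 0 0")

```text
time_s: 3.12
position: [0.5157, -0.2603, 0.255]
tool_rot: [[0.995, 0.096, 0.0], [0.096, -0.995, -0.0], [0.0, 0.0, -1.0]]
ft_force: [0.3, -1.5, -2.7]
grip_width: 0.0371
```

Emit:
arm_command(rows="1 10 -35 0 0 0 0;1 10 -35 0 0 0 0;1 10 -35 0 0 0 0;1 10 -35 0 0 0 0;1 0 0 0 0 0 0")

```text
time_s: 3.53
position: [0.5424, -0.1127, 0.2553]
tool_rot: [[0.995, 0.102, 0.001], [0.102, -0.995, 0.002], [0.001, -0.002, -1.0]]
ft_force: [-0.1, 0.1, -2.7]
grip_width: 0.0375
```

Emit:
arm_command(rows="1 6 -38 0 0 0 0;1 6 -38 0 0 0 0;1 6 -38 0 0 0 0;1 6 -38 0 0 0 0;1 0 -9 0 0 0 0")

```text
time_s: 3.95
position: [0.5501, 0.0488, 0.255]
tool_rot: [[0.995, 0.1, 0.0], [0.1, -0.995, 0.002], [0.001, -0.002, -1.0]]
ft_force: [-0.1, 1.4, -3.4]
grip_width: 0.0374
```

Emit:
arm_command(rows="1 0 0 0 0 0 0;1 0 0 0 0 0 0")

```text
time_s: 4.12
position: [0.5505, 0.0441, 0.2547]
tool_rot: [[0.995, 0.097, 0.0], [0.097, -0.995, -0.0], [0.0, 0.001, -1.0]]
ft_force: [-0.3, 0.5, -2.7]
grip_width: 0.0375
```

Run:
```python
from h import *
s=snap('side','s2.png')[60:380,60:380]
cv2.imwrite('pics/c5.png',cv2.resize(s[:,:,::-1],None,fx=1.8,fy=1.8,interpolation=cv2.INTER_CUBIC))
```

```text
(no output)
```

View pics/c5.png

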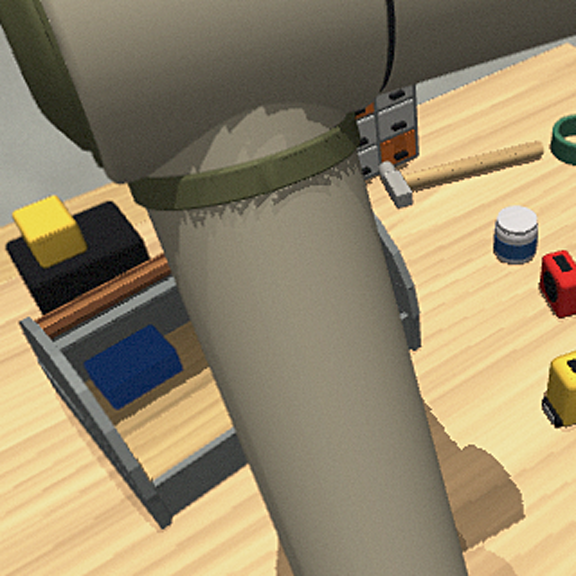

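The arm hides the tape in this view, so I'm lowering by the numbers with the force watched.

Emit:
arm_command(rows="1 0 0 35 0 0 0;1 0 0 35 0 0 0;1 0 0 35 0 0 0;1 0 0 0 0 0 0")

```text
time_s: 4.5
position: [0.5478, 0.0427, 0.1436]
tool_rot: [[0.995, 0.094, -0.012], [0.094, -0.996, 0.001], [-0.011, -0.002, -1.0]]
ft_force: [-1.0, -0.1, -3.8]
grip_width: 0.0375
```

Emit:
arm_command(rows="1 0 0 30 0 0 0;1 0 0 30 0 0 0;1 0 0 20 0 0 0;1 0 0 10 0 0 0;1 0 0 0 0 0 0")

```text
time_s: 4.92
position: [0.5508, 0.0431, 0.059]
tool_rot: [[0.995, 0.095, -0.002], [0.095, -0.995, 0.0], [-0.002, -0.0, -1.0]]
ft_force: [0.1, 1.1, -2.3]
grip_width: 0.0378
```

Emit:
arm_command(rows="1 0 0 4 0 0 0;1 0 0 0 0 0 0;1 0 0 0 0 0 0")

```text
time_s: 5.17
position: [0.5515, 0.0437, 0.0567]
tool_rot: [[0.995, 0.096, 0.002], [0.096, -0.995, -0.0], [0.002, 0.001, -1.0]]
ft_force: [-0.7, -0.0, -2.6]
grip_width: 0.0372
```

Emit:
arm_command(rows="1 0 0 4 0 0 0;1 0 0 2 0 0 0;1 0 0 0 0 0 0;1 0 0 0 0 0 0")

```text
time_s: 5.5
position: [0.5507, 0.044, 0.0493]
tool_rot: [[0.995, 0.096, -0.0], [0.096, -0.995, -0.0], [-0.0, -0.0, -1.0]]
ft_force: [0.5, 0.6, -3.2]
grip_width: 0.0372
```

Emit:
arm_command(rows="1 0 0 2 0 0 0;1 0 0 0 0 0 0;1 0 0 0 0 0 0")

```text
time_s: 5.75
position: [0.5509, 0.044, 0.0486]
tool_rot: [[0.995, 0.096, 0.001], [0.096, -0.995, -0.0], [0.001, 0.0, -1.0]]
ft_force: [-4.3, -1.0, 10.6]
grip_width: 0.0372
```

Contact came at the expected height (0.0486). Releasing with a partial opening, then going straight up.

Emit:
arm_command(rows="0.35 0 0 0 0 0 0;0.3 0 0 0 0 0 0;0.2 0 0 0 0 0 0;0.1 0 0 0 0 0 0;0.1 0 0 0 0 0 0")

```text
time_s: 6.17
position: [0.5508, 0.044, 0.0473]
tool_rot: [[0.995, 0.096, 0.0], [0.096, -0.995, 0.0], [0.0, -0.0, -1.0]]
ft_force: [0.5, 0.4, -1.0]
grip_width: 0.0767
```

Emit:
arm_command(rows="0.1 0 0 -15 0 0 0;0.1 0 0 -30 0 0 0;0.1 0 0 -40 0 0 0;0.1 0 0 -40 0 0 0;0.1 0 0 -40 0 0 0")

```text
time_s: 6.58
position: [0.5503, 0.044, 0.2141]
tool_rot: [[0.995, 0.096, -0.001], [0.096, -0.995, 0.0], [-0.001, -0.0, -1.0]]
ft_force: [0.2, 0.0, -0.5]
grip_width: 0.077
```

Emit:
arm_command(rows="0 0 0 -40 0 0 0;0 0 30 0 0 0 0;0 0 40 0 0 0 0;0 0 40 0 0 0 0;0 0 40 0 0 0 0")

```text
time_s: 7.0
position: [0.565, -0.1068, 0.2525]
tool_rot: [[0.995, 0.097, 0.0], [0.097, -0.995, -0.0], [0.0, 0.0, -1.0]]
ft_force: [1.2, -0.8, -0.3]
grip_width: 0.0854
```

Emit:
arm_command(rows="0 0 40 0 0 0 0;0 0 40 0 0 0 0;0 0 40 0 0 0 0;0 0 0 0 0 0 0")

```text
time_s: 7.33
position: [0.5765, -0.2314, 0.2511]
tool_rot: [[0.996, 0.09, -0.001], [0.09, -0.996, -0.001], [-0.001, 0.001, -1.0]]
ft_force: [0.1, 0.5, 0.0]
grip_width: 0.0857
```

Run:
```python
from h import *
t=snap('top','t3.png')[60:270,10:310]; s=snap('side','s3.png')[140:350,60:360]
cv2.imwrite('pics/c6.png',cv2.resize(np.vstack([t,s])[:,:,::-1],None,fx=1.42*1.0,fy=1.42,interpolation=cv2.INTER_CUBIC))
```

```text
(no output)
```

View pics/c6.png

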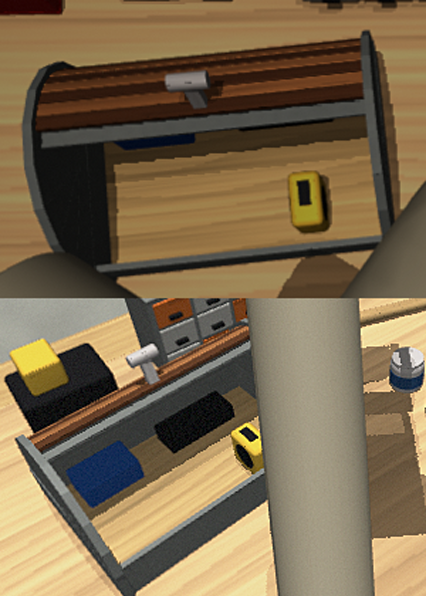

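The tape stands upright on the clear front floor, at about (215,142)/(top) in full-image pixels, clear of the walls and the cases. Next is the handle.

Emit:
arm_command(rows="0 0 0 -30 0 0 0;0 10 -20 -20 0 0 0;0 10 -38 0 0 0 0;0 10 -38 0 0 0 0;0 10 -38 0 0 0 0")

```text
time_s: 7.85
position: [0.6034, -0.0847, 0.3028]
tool_rot: [[0.995, 0.097, 0.001], [0.097, -0.995, 0.0], [0.001, -0.0, -1.0]]
ft_force: [0.8, 0.2, 0.3]
grip_width: 0.0851
```

Emit:
arm_command(rows="0 12 -38 0 0 0 0;0 12 -38 0 0 0 0;0 12 -38 0 0 0 0;0 12 -38 0 0 0 0;0 12 -38 0 0 0 0")

```text
time_s: 8.27
position: [0.6443, 0.1109, 0.3027]
tool_rot: [[0.995, 0.098, 0.0], [0.098, -0.995, 0.0], [0.0, -0.0, -1.0]]
ft_force: [0.2, 0.1, 0.1]
grip_width: 0.0853
```

Emit:
arm_command(rows="0 0 -35 0 0 0 0;0 0 0 0 0 0 0;0 0 0 0 0 0 0")

```text
time_s: 8.52
position: [0.6407, 0.1454, 0.3024]
tool_rot: [[0.995, 0.101, -0.0], [0.101, -0.995, 0.0], [-0.0, -0.0, -1.0]]
ft_force: [-0.3, -0.4, 0.3]
grip_width: 0.0853
```

Run:
```python
from h import *
# handle bar: pale low-saturation blob in t3 (top) and s3 (side)
for f,n,(y0,y1,x0,x1) in(('t3','top',(100,135,115,170)),('s3','side',(165,210,140,185))):
    im=cv2.imread(f'pics/{f}.png');h=cv2.cvtColor(im,cv2.COLOR_BGR2HSV)[y0:y1,x0:x1]
    m=cv2.inRange(h,(0,0,120),(180,45,255));k=cv2.findContours(m,0,2)[0]
    for c in k:
        if cv2.contourArea(c)>30:
            r=cv2.minAreaRect(c);print(n,np.array(r[0])+[x0,y0],r[1:])
yaw=np.radians(5.4);ex=np.array([np.cos(yaw),np.sin(yaw),0]);ey=np.array([-ex[1],ex[0],0])
for q in(1.6,1.66,1.72,1.8):
    P=[np.array([.6056,.1305,0])+ex*(-.16*np.cos(q+.14))+ey*y+[0,0,.062+.16*np.sin(q+.14)] for y in(-.02,0,.02)]
    print(q,P[1],[np.round(proj(n,p),1) for n in('top','side') for p in P])
```

```text
top [140.4310379  115.67241478] ((7.723230361938477, 27.155874252319336), 85.2363510131836)
side [174.96330261 205.28898621] ((4.673269748687744, 22.824520111083984), 61.69924545288086)
side [165.7426033  191.98225021] ((14.692309379577637, 6.76923131942749), 67.38013458251953)
side [159.70000458 178.89999962] ((7.602630615234375, 21.913463592529297), 63.43495178222656)
1.6 [0.63242402 0.13303562 0.21971507] [array([157.4, 121.2]), array([143.2, 122.6]), array([129., 124.]), array([172.5, 176.5]), array([163.3, 181.2]), array([153.8, 186.1])]
1.66 [0.641791   0.13392106 0.21781562] [array([157.3, 115.2]), array([143.2, 116.6]), array([129., 118.]), array([170.2, 175. ]), array([160.9, 179.7]), array([151.5, 184.5])]
1.72 [0.65102774 0.13479419 0.21535541] [array([157.3, 109.5]), array([143.2, 110.9]), array([129.1, 112.3]), array([168. , 173.8]), array([158.8, 178.4]), array([149.4, 183.2])]
1.8 [0.66308341 0.13593378 0.2112184 ] [array([157.5, 102.4]), array([143.5, 103.8]), array([129.5, 105.1]), array([165.2, 172.7]), array([156.1, 177.2]), array([146.8, 181.9])]
```

Emit:
arm_command(rows="0 1 10 20 0 0 0;0 0 0 30 0 0 0;0 0 0 30 0 0 0;0 0 0 7 0 0 0;0 0 0 0 0 0 0")

```text
time_s: 8.93
position: [0.6428, 0.1318, 0.2136]
tool_rot: [[0.995, 0.096, -0.004], [0.096, -0.995, -0.0], [-0.004, -0.0, -1.0]]
ft_force: [0.7, 0.3, -0.0]
grip_width: 0.0854
```

Emit:
arm_command(rows="0.4 0 0 0 0 0 0;0.8 0 0 0 0 0 0;1 0 0 0 0 0 0;1 0 0 0 0 0 0;1 0 0 0 0 0 0", squeeze=25)

```text
time_s: 9.35
position: [0.6442, 0.1361, 0.2182]
tool_rot: [[0.995, 0.099, 0.006], [0.099, -0.995, 0.007], [0.006, -0.007, -1.0]]
ft_force: [0.5, 16.6, 7.5]
grip_width: 0.0397
```

Emit:
arm_command(rows="1 0 0 0 0 0 0;1 0 0 0 0 0 0;1 0 0 0 0 0 0")

```text
time_s: 9.6
position: [0.6442, 0.1361, 0.2182]
tool_rot: [[0.995, 0.099, 0.006], [0.099, -0.995, 0.007], [0.006, -0.006, -1.0]]
ft_force: [0.0, 16.2, 8.0]
grip_width: 0.0394
```

The handle is gripped (39.5 mm). I'm easing the side load and then following the arc in small steps.

Emit:
arm_command(rows="1 0 -3 -2 0 0 0;1 -10 0 -2 0 0 0;1 -8 0 -1.5 0 0 0;1 -10 0 -1 0 0 0;1 -9 0 -0.3 0 0 0")

```text
time_s: 10.02
position: [0.6074, 0.1327, 0.2233]
tool_rot: [[0.995, 0.097, 0.005], [0.097, -0.995, 0.002], [0.005, -0.001, -1.0]]
ft_force: [6.4, 4.9, -2.0]
grip_width: 0.0397
```

Emit:
arm_command(rows="1 -10 0 0.5 0 0 0;1 -9 0 0.5 0 0 0;1 -9.5 0 1.6 0 0 0;1 -9.5 0 1.6 0 0 0;1 0 0 0 0 0 0")

```text
time_s: 10.43
position: [0.5684, 0.1289, 0.2195]
tool_rot: [[0.995, 0.097, 0.003], [0.097, -0.995, 0.001], [0.003, -0.001, -1.0]]
ft_force: [-1.1, 4.6, 4.2]
grip_width: 0.0391
```

Tracking well with low forces. Continuing.

Emit:
arm_command(rows="1 -18.4 0 5.5 0 0 0;1 -17.6 0 7.7 0 0 0;1 -16.5 0 9.7 0 0 0;1 0 0 0 0 0 0")

```text
time_s: 10.77
position: [0.5143, 0.1237, 0.1957]
tool_rot: [[0.995, 0.097, -0.001], [0.097, -0.995, 0.001], [-0.001, -0.001, -1.0]]
ft_force: [-5.7, 5.0, 6.6]
grip_width: 0.0395
```

Emit:
arm_command(rows="1 -15.3 0 11.6 0 0 0;1 -13.8 0 13.4 0 0 0;1 -12 0 14.9 0 0 0;1 0 0 0 0 0 0")

```text
time_s: 11.1
position: [0.4732, 0.1197, 0.1542]
tool_rot: [[0.995, 0.097, -0.003], [0.097, -0.995, 0.001], [-0.003, -0.001, -1.0]]
ft_force: [-5.5, 5.4, 1.6]
grip_width: 0.0397
```

Emit:
arm_command(rows="1 -10 -1 16 0 0 0;1 -8 0 17 0 0 0;1 -6 0 18 0 0 0;1 0 0 0 0 0 0")

```text
time_s: 11.43
position: [0.45, 0.1175, 0.1026]
tool_rot: [[0.995, 0.096, -0.004], [0.096, -0.995, -0.001], [-0.004, 0.0, -1.0]]
ft_force: [-5.0, -0.5, -1.2]
grip_width: 0.0396
```

Emit:
arm_command(rows="1 -3 0 14 0 0 0;1 -1 0 5 0 0 0;1 0 0 0 0 0 0")

```text
time_s: 11.68
position: [0.4467, 0.1172, 0.0849]
tool_rot: [[0.995, 0.096, -0.004], [0.096, -0.995, -0.0], [-0.004, 0.0, -1.0]]
ft_force: [-6.6, 0.1, -0.8]
grip_width: 0.0395
```

Emit:
arm_command(rows="1 1 0 2 0 0 0;1 0 0 0 0 0 0;1 0 0 0 0 0 0")

```text
time_s: 11.93
position: [0.4466, 0.1172, 0.0831]
tool_rot: [[0.995, 0.097, -0.007], [0.097, -0.995, -0.001], [-0.007, 0.0, -1.0]]
ft_force: [-11.0, -1.8, -0.7]
grip_width: 0.0392
```

Emit:
arm_command(rows="1 1 0 2 0 0 0;1 0 0 0 0 0 0;1 0 0 0 0 0 0")

```text
time_s: 12.18
position: [0.4464, 0.1172, 0.081]
tool_rot: [[0.995, 0.097, -0.01], [0.097, -0.995, -0.001], [-0.01, 0.0, -1.0]]
ft_force: [-15.3, -3.3, 2.4]
grip_width: 0.0394
```

Emit:
arm_command(rows="1 -3 0 1 0 0 0;1 0 0 0 0 0 0;1 0 0 0 0 0 0")

```text
time_s: 12.43
position: [0.4464, 0.1172, 0.0808]
tool_rot: [[0.995, 0.097, -0.002], [0.097, -0.995, -0.0], [-0.002, 0.0, -1.0]]
ft_force: [-6.8, -0.8, 4.7]
grip_width: 0.0395
```

Emit:
arm_command(rows="1 0 0 2 0 0 0;1 0 0 0 0 0 0;1 0 0 0 0 0 0")

```text
time_s: 12.68
position: [0.4461, 0.1171, 0.0785]
tool_rot: [[0.995, 0.097, -0.003], [0.097, -0.995, -0.001], [-0.003, 0.0, -1.0]]
ft_force: [-6.7, -1.0, 2.3]
grip_width: 0.0393
```

Emit:
arm_command(rows="1 0 0 2 0 0 0;1 0 0 0 0 0 0;1 0 0 0 0 0 0")

```text
time_s: 12.93
position: [0.4459, 0.1171, 0.0764]
tool_rot: [[0.995, 0.097, -0.003], [0.097, -0.995, -0.001], [-0.003, 0.0, -1.0]]
ft_force: [-7.2, -0.9, 1.9]
grip_width: 0.0394
```

Run:
```python
from h import *
t=snap('top','t4.png')[60:270,10:310]; s=snap('side','s4.png')[140:380,60:360]
cv2.imwrite('pics/c7.png',cv2.resize(np.vstack([t,s])[:,:,::-1],None,fx=1.33,fy=1.33,interpolation=cv2.INTER_CUBIC))
```

```text
(no output)
```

View pics/c7.png

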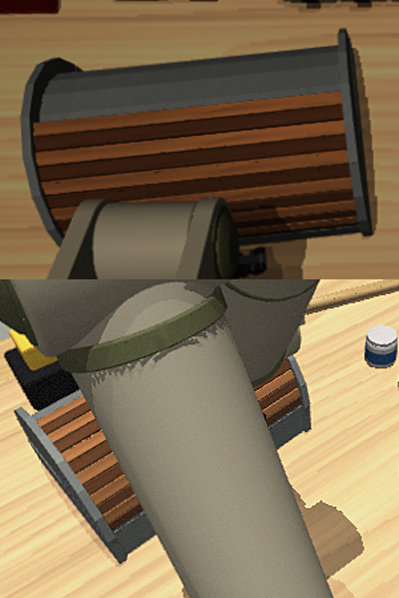

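The cover looks nearly shut in both views, but the arm hides the front edge. I'll push on until the stop is felt.

Emit:
arm_command(rows="1 -1 0 2 0 0 0;1 0 0 0 0 0 0;1 0 0 0 0 0 0")

```text
time_s: 13.28
position: [0.4459, 0.1171, 0.0756]
tool_rot: [[0.995, 0.097, 0.0], [0.097, -0.995, -0.0], [0.0, 0.0, -1.0]]
ft_force: [-8.3, -1.2, 14.0]
grip_width: 0.0391
```

Emit:
arm_command(rows="1 0 0 3 0 0 0;1 0 0 0 0 0 0;1 0 0 0 0 0 0")

```text
time_s: 13.53
position: [0.4467, 0.1172, 0.0743]
tool_rot: [[0.995, 0.097, 0.003], [0.097, -0.995, -0.0], [0.003, 0.001, -1.0]]
ft_force: [-12.1, -1.0, 35.6]
grip_width: 0.0394
```

The stop is felt (36 N). I'll relax, release and withdraw straight up and forward.

Emit:
arm_command(rows="1 0 0 -3 0 0 0;0.6 0 0 0 0 0 0;0.3 0 0 0 0 0 0;0 0 0 0 0 0 0;0 0 0 0 0 0 0")

```text
time_s: 13.95
position: [0.4459, 0.1171, 0.074]
tool_rot: [[0.995, 0.096, -0.0], [0.096, -0.995, -0.0], [-0.0, 0.0, -1.0]]
ft_force: [-0.5, 0.8, 0.2]
grip_width: 0.0742
```

Emit:
arm_command(rows="0 0 0 0 0 0 0;0 0 0 -15 0 0 0;0 -5 0 -30 0 0 0;0 -10 0 -35 0 0 0;0 -10 0 -35 0 0 0")

```text
time_s: 14.37
position: [0.4201, 0.1147, 0.1901]
tool_rot: [[0.995, 0.096, -0.002], [0.096, -0.995, -0.0], [-0.002, -0.0, -1.0]]
ft_force: [0.4, -0.3, 0.3]
grip_width: 0.0851
```

Emit:
arm_command(rows="0 0 10 -35 0 0 0;0 0 40 -20 0 0 0;0 0 40 0 0 0 0;0 0 40 0 0 0 0;0 0 40 0 0 0 0")

```text
time_s: 14.78
position: [0.4366, -0.0534, 0.2432]
tool_rot: [[0.995, 0.097, 0.001], [0.097, -0.995, -0.0], [0.001, 0.001, -1.0]]
ft_force: [1.9, 1.0, 0.8]
grip_width: 0.0856
```

Emit:
arm_command(rows="0 0 40 0 0 0 0;0 0 40 0 0 0 0;0 0 40 0 0 0 0;0 0 40 0 0 0 0;0 0 0 0 0 0 0")

```text
time_s: 15.2
position: [0.4525, -0.2171, 0.242]
tool_rot: [[0.996, 0.091, -0.0], [0.091, -0.996, -0.002], [-0.0, 0.002, -1.0]]
ft_force: [-0.7, 0.5, -1.0]
grip_width: 0.0857
```

Run:
```python
from h import *
t=snap('top','t5.png')[60:270,10:310]; s=snap('side','s5.png')[140:380,60:360]
cv2.imwrite('pics/c8.png',cv2.resize(np.vstack([t,s])[:,:,::-1],None,fx=1.33,fy=1.33,interpolation=cv2.INTER_CUBIC))
yaw=np.radians(5.4);ex=np.array([np.cos(yaw),np.sin(yaw),0]);ey=np.array([-ex[1],ex[0],0])
for q in(0,.05,.1):
    p=np.array([.6056,.1305,0])+ex*(-.16*np.cos(q+.14))+[0,0,.062+.16*np.sin(q+.14)]
    print(q,[(proj(n,p)-o)*1.33+[0,a] for n,o,a in(('top',[10,60],0),('side',[60,140],210*1.33))])
```

```text
0 [array([223.3547287 , 267.04597614]), array([229.19984435, 467.92209358])]
0.05 [array([221.61196898, 265.42671991]), array([227.85515908, 464.00599463])]
0.1 [array([219.83014355, 263.45955596]), array([226.33512972, 459.91483082])]
```

View pics/c8.png

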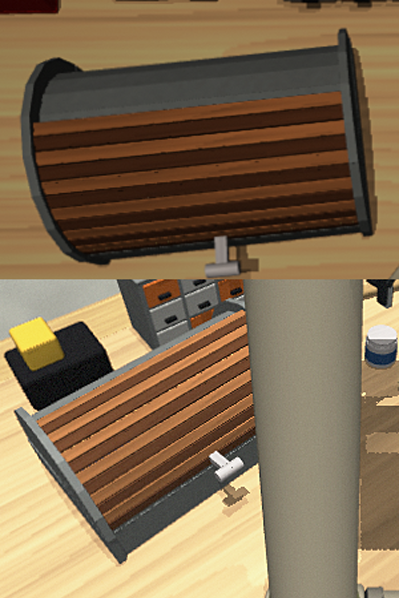

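The cover is down on the front wall. The handle is seen at (222,270) and (229,467) in the crop, against (223,267) and (229,468) predicted for q = 0. Handing in.

```bash
python3 -c "
from h import *
print(np.abs(readout.observe()['qvel']).max()); print(env.close_job())"
```

```text
2.550811817091824
the job is handed in; nothing more can be done
None
```

I put the yellow tape measure in the box and rolled the cover fully shut. I handed the job in at about 15 s, with the robot clear of everything.

- **Tape:** I took the smallest of the three yellow tapes, gripped it across its 38 mm, and stood it upright on the clear front floor. A picture after letting go showed it standing clear of the walls and the cases. The closed cover now hides it, so I could not look again.
- **Cover:** I led it by its handle along the track until the end stop pushed back with about 36 N. In the last pictures the handle lies within 3 pixels (enlarged crop) of where it should be when fully shut.
- **Disagreements:**
  - At the stop the gripper read 8–10 mm lower than I had calculated for the shut position. I take this as the bar having shifted between the pads, but I did not confirm it.
  - The cover started at about 1.66 rad by my measurement, not the 1.85 rad of fully open.
  - The arm was still settling at hand-in, at up to 2.6 degrees/s.

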